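Stack a casting mould square on the vibrating table and start it

TASK

Build the three-part casting mould in the corner of the vibrating table: white base plate at the bottom, blue frame on it, orange cover on top, every part pushed home against both fences so that the pile is square and its edges are flush. Then, with the pile finished and let go, twist the red spring-return start switch clockwise all the way to its stop and let it spring back. Leave the jar, the tub and the screwdriver where they are.

Things in the scene. Friction and masses are not known exactly. Their poses are not given: they have to be found in the camera images.
- vibrator: Grey vibrating table fixed to the bench, black bed plate 206 (x) x 186 (y) mm, its top 50 mm above the bench. Origin at the bench under the middle of the bed; x, y along its edges, z up; turned up to 0.2 rad. The -x and -y sides are open; at +x and +y it has fences (see fence_corner).
- fence_corner (a point): On the bed, where the inner faces of the two yellow steel fences meet: x +85, y +70, z +50 mm in the vibrator's frame. Fences are 12 mm thick, 44 mm high above the bed. The far fence's inner face looks to -x and runs from this point 150 mm towards -y; the left fence's inner face looks to -y and runs from here 182 mm towards -x.
- pile_home (a point): On the bed (its top surface), where the middle of a part's underside lies when the part, long side along the vibrator's x, touches both fences: x +20, y +40, z +50 mm in the vibrator's frame; axes as the vibrator's.
- base_plate: Solid white plastic plate, 130 (x) x 60 (y) x 14 (z) mm, about 0.15 kg. Origin: middle of its underside. At the start it already lies on the vibrator's bed, crooked by up to 0.12 rad and 10 to 45 mm away from the fences.
- mould_frame: Blue plastic frame, 130 (x) x 60 (y) x 16 (z) mm outside, walls 12 mm, with two through windows separated by a 12 mm bar; about 0.085 kg. Origin: middle of its underside. Lies on the bench at the start.
- cover_plate: Orange solid plate with two flat black dots, 130 (x) x 60 (y) x 14 (z) mm, about 0.13 kg. Origin: middle of its underside. Lies on the bench at the start. The three parts stacked are 44 mm high, level with the tops of the fences. All three are alike after a half turn. The whole pile slides at about 2 to 7 N.
- switch_grip (a point): Point on the start switch's axis at the height to grip, 75 mm above the bench. The switch is a red bar 60 mm long, 14 wide, 30 high (its top 87 mm above the bench) on a black disc of radius 28 mm, on a grey box 100 (x) x 90 (y) x 45 mm fixed to the bench. Axes: those of the box; at rest the bar lies along x.
- switch (a joint): Turn of the start switch in rad: 0 at rest, growing clockwise seen from above, firm stop at 1.1. A spring (0.15 N m per rad) returns it to 0 when let go.
- amber_jar: Bystander: amber glass jar with white cap, 60 mm across, 80 mm high. Origin: middle of its underside.
- plaster_tub: Bystander: open white tub, 90 mm across, 75 mm high. Origin: middle of its underside.
- screwdriver: Bystander: screwdriver 190 mm long lying on the bench beyond the switch box. Origin: underside, about the middle; lies along its x.
Not all that is in view belongs to the job. Of the things like the cover_plate, leave any that is green or turquoise; of the rest the larger one is meant.

How it is judged:
On the way, in this order (a step that is already met when the one before it is completed fails the run):
1. the three parts lie in order, flat, square and against both fences (each within 2 mm and 0.03 rad), let go and at rest (x of base_plate in the frame of pile_home between -0.002 and 0.002 m and y of base_plate in the frame of pile_home between -0.002 and 0.002 m and z of base_plate in the frame of pile_home between -0.002 and 0.002 m and angle between the x axis of each of base_plate, mould_frame, cover_plate and the x axis of vibrator, either way round below 0.03 rad and x of mould_frame in the frame of pile_home between -0.002 and 0.002 m and y of mould_frame in the frame of pile_home between -0.002 and 0.002 m and z of mould_frame in the frame of pile_home between 0.012 and 0.016 m and x of cover_plate in the frame of pile_home between -0.002 and 0.002 m and y of cover_plate in the frame of pile_home between -0.002 and 0.002 m and z of cover_plate in the frame of pile_home between 0.028 and 0.032 m and linear speed of each of base_plate, mould_frame, cover_plate below 0.01 m/s and contact force between the fingers and base_plate below 0.1 N and contact force between the fingers and mould_frame below 0.1 N and contact force between the fingers and cover_plate below 0.1 N), for 0.2 s.
2. the start switch is twisted to its stop (beyond 1.04 of 1.1 rad) (value of joint switch above 1.04 rad), for 0.05 s.
At the end, for the whole second after the job is handed in: Base plate, frame and cover lie in this order at the pile's home, each within 2 mm in x, y and height and 0.03 rad of the fences, at rest, and the start switch has sprung back to within 0.06 rad of rest (x of base_plate in the frame of pile_home between -0.002 and 0.002 m and y of base_plate in the frame of pile_home between -0.002 and 0.002 m and z of base_plate in the frame of pile_home between -0.002 and 0.002 m and angle between the x axis of each of base_plate, mould_frame, cover_plate and the x axis of vibrator, either way round below 0.03 rad and x of mould_frame in the frame of pile_home between -0.002 and 0.002 m and y of mould_frame in the frame of pile_home between -0.002 and 0.002 m and z of mould_frame in the frame of pile_home between 0.012 and 0.016 m and x of cover_plate in the frame of pile_home between -0.002 and 0.002 m and y of cover_plate in the frame of pile_home between -0.002 and 0.002 m and z of cover_plate in the frame of pile_home between 0.028 and 0.032 m and linear speed of each of base_plate, mould_frame, cover_plate below 0.01 m/s and value of joint switch below 0.06 rad); the robot touches nothing.
It fails at once if the amber jar is moved more than 20 mm (distance of amber_jar from where it was at the start of the episode above 0.02 m).
It fails at once if the plaster tub is moved more than 20 mm (distance of plaster_tub from where it was at the start of the episode above 0.02 m).
It fails at once if the screwdriver is moved more than 20 mm (distance of screwdriver from where it was at the start of the episode above 0.02 m).
It also fails if it takes over 72 s, if anything falls off the work surface, if the arm or the gripper's body presses on something with over 40 N, if the wrist force passes 120 N, or if a joint passes its speed limit or range.

ROBOT

A 6-joint arm with a two-finger parallel gripper is mounted at the origin on the work surface. World frame = base frame: x ahead of the robot, y to its left, z up, the work surface at z = 0. Lengths are in m, angles in rad, forces in N, time in s.
With the tool pointing down it reaches from about 0.325 to 0.775 m from the base axis. Payload 9.3 kg.
Tool frame: the origin (TCP) lies between the finger pads; the fingertips stand 25 mm ahead of it and the grasp point (between the pads) lies 6 mm ahead of it; z points along the fingers, y is the line along which they close (so a half turn about z gives the same grasp; the last joint's range is limited). The gripper opens to 85 mm and grips with 20 to 120 N. Pads are 22 mm wide; open, the fingers measure 114 mm over their backs; the gripper's body (76 mm by 85 mm) begins 54 mm behind the grasp point. The pads swing forward as they close: fully open they stand 13 mm farther back than shut.
Start: joints at [1.106, 0.259, 0.021, 1.334, 0, 1.418], TCP at [0.169, 0.523, 0.256] pointing down, gripper open.
Joint ranges: [-3.04, 3.04], [-0.91, 1.82], [-1.04, 1.36], [-1.92, 1.95], [-1.52, 1.45], [-3.14, 3.14]. Speed limits (rad/s): [2.22, 2.22, 2.79, 3.14, 3.14, 3.14].

INTERFACE

Orientations are given as [roll, pitch, yaw] about the fixed x, y, z axes, in that order (R = Rz(yaw) Ry(pitch) Rx(roll)).
In Python, from workcell import readout, snapshot, camera_info, ctrl gives the robot as it stands.
- The arm moves only by the shell command python3 -m handwheel 'ROWS'. ROWS is text: rows parted by semicolons, each of 7 numbers parted by spaces: the shift along the tool's x, y, z in mm, then the turn, a rotation vector about the tool's x, y, z in rad, then the finger opening in mm, from 0 to 85.4. A call has 1 to 8 rows; each row is the pose to reach, as a shift and turn from the pose commanded when the call began, along the tool's axes at that moment; what a row does not reach only later rows make up. A row lasts 1/8 s, in which the tool goes at most 62.5 mm and 10.7 degrees, less where a joint would pass 70% of its speed; a pose out of reach is approached as far as the arm can. A call with a gripper value outside its range is refused whole. The fingers move at their own pace and stop on an object; the grip force is fixed at half the most. Time passes only in rows, so rows that repeat a pose let the fingers close. It gives the time, the measured TCP pose, the force, the opening and the grip force at its end, in the units of the state.
- readout.read_state(): the state, without advancing time (a new reading comes with each control period).
- snapshot(name): name is "scene" or "top" or "wrist"; returns the picture (480x640x3 uint8, red, green, blue); there is no depth.
- camera_info(name): a dict with "mtx" (3x3 intrinsics, pixels), "rvec" (rotation vector, rad) and "tvec" (3), from world to camera coordinates, as OpenCV has them; the wrist camera has in their place "mount" (4x4, takes a point from camera to tool coordinates, whose origin is the TCP and whose axes are the flange's). Camera axes: x right, y down, z forward; pixel columns grow to the right and rows downward; lengths in m; the calibration is good to about 2 mm. A picture is of the moment at which its call begins: read the wrist's pose just before it. camera_info takes no time and is no camera call.
- ctrl.sign_off(): hands the job in; it is judged then, once.
The state is a dict: "clock": time; "qpos": joint angles; "joint_vel": joint speeds; "tau": joint torques, N m; "tool_pos": TCP position; "tool_rot": TCP orientation; "ft_force": force on the tool from outside, world axes, zero at the start; "torque": the same for the moment, N m; "grip_width": finger opening in m; "finger_force": force on a finger pad.
Only numpy, scipy, OpenCV 4.12 (cv2) and the standard library are available. Lean on these libraries where they do the work, as an engineer would, in place of code of your own. Each camera call takes 0.05 s, during which the arm holds its last target. There are 200 camera calls.

## Working session

There is one attempt and no reset: what is moved stays moved. The work goes in short steps, Python scripts to look and compute and a shell command to move; the robot and the scene stay as the last step left them, time stands still between calls to the robot, and variables do not carry over. Pictures are saved under pics/ and viewed, at most 10 in all, crops included, and the job is handed in when it is done.

```bash
mkdir -p pics && ls
python3 - <<'E'
from workcell import readout, snapshot, camera_info
import cv2
for n in ("top","scene"):
    cv2.imwrite(f"pics/{n}0.png", snapshot(n)[:,:,::-1])
    i=camera_info(n); print(n,i)
print(camera_info("wrist"))
print(readout.read_state())
E
```

```text
pics
top {'mtx': array([[583.53803952,   0.        , 316.7458164 ],
       [  0.        , 583.53803952, 242.3050958 ],
       [  0.        ,   0.        ,   1.        ]]), 'rvec': array([ 2.15480062, -2.20229666,  0.08609997]), 'tvec': array([0.00231231, 0.55933138, 1.17145279])}
scene {'mtx': array([[472.67991283,   0.        , 325.61361513],
       [  0.        , 472.67991283, 237.86731919],
       [  0.        ,   0.        ,   1.        ]]), 'rvec': array([ 0.74479602,  2.4274263 , -1.27937323]), 'tvec': array([ 0.47553844, -0.08542285,  1.10278882])}
{'mtx': array([[377.55081814,   0.        , 317.67272186],
       [  0.        , 377.55081814, 245.00050365],
       [  0.        ,   0.        ,   1.        ]]), 'mount': array([[ 1.16545626e-05, -9.44501734e-01, -3.28506430e-01,
         8.55612681e-02],
       [ 9.99999948e-01,  1.16867927e-04, -3.00534139e-04,
        -8.84732123e-04],
       [ 3.22246881e-04, -3.28506410e-01,  9.44501686e-01,
        -1.17892988e-01],
       [ 0.00000000e+00,  0.00000000e+00,  0.00000000e+00,
         1.00000000e+00]])}
{'clock': 0.1, 'qpos': array([1.10638534e+00, 2.59150291e-01, 2.08518275e-02, 1.33373451e+00,
       1.03097919e-05, 1.41819312e+00]), 'joint_vel': array([-5.13283360e-05, -1.54469692e-03,  3.08755406e-03, -1.67738735e-04,
       -6.90305045e-04, -9.26698714e-04]), 'tau': array([ 4.50338004e-03, -5.56692517e+01,  3.45069909e+01,  1.16283740e-02,
       -1.62587230e-04, -1.33906300e-05]), 'tool_pos': array([0.16862991, 0.52327373, 0.25572438]), 'tool_rot': array([-3.14037194e+00, -1.98174824e-04,  2.82978474e+00]), 'ft_force': array([-0.68325891, -1.06955699, -0.27359225]), 'torque': array([-0.0092849 , -0.01025618,  0.01087972]), 'finger_force': 0.0, 'grip_width': 0.08527660246617368}
```

View pics/top0.png

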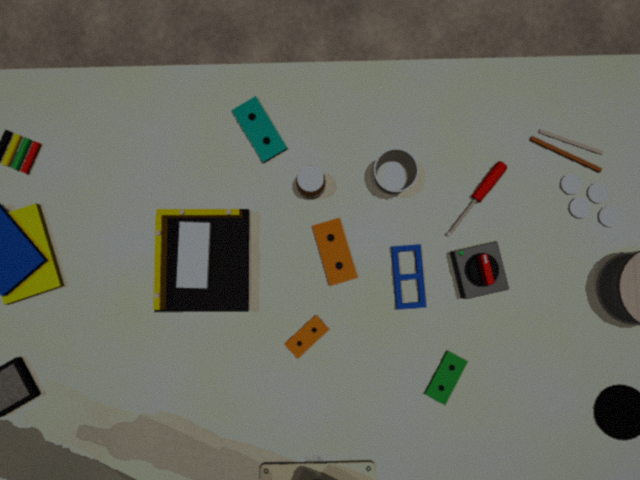

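View pics/scene0.png

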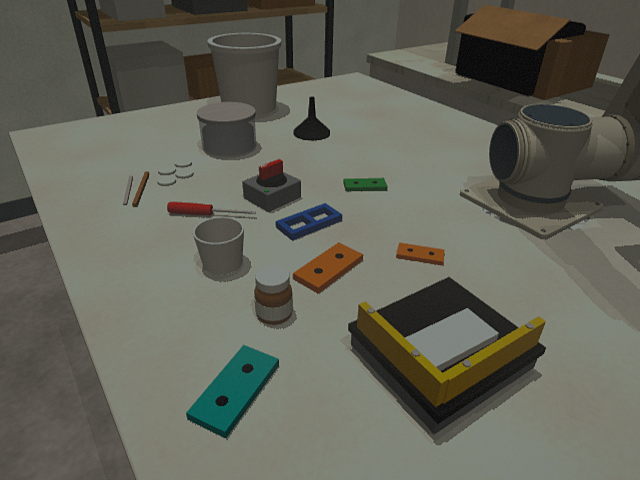

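The large orange plate at top-view (334,252) fits the cover: it is neither green nor turquoise and is bigger than the other orange one. The others are small orange (306,336), turquoise (259,129) and green (445,377). The frame is at (408,277), the switch at (486,268), the base at (194,256) and the fence corner near (162,214). I'll fit poses by silhouette and confirm on a crop.

```bash
cat > h.py <<'E'
import numpy as np, cv2
from scipy.optimize import minimize
from workcell import camera_info
def proj(n,P):
    i=camera_info(n); return cv2.projectPoints(np.asarray(P,float),i["rvec"],i["tvec"],i["mtx"],None)[0].reshape(-1,2)
def box(x0,x1,y0,y1,z0,z1): return np.array([[x,y,z] for x in(x0,x1) for y in(y0,y1) for z in(z0,z1)],float)
def put(b,p):
    c,s=np.cos(p[2]),np.sin(p[2]); q=b.copy(); q[:,0]=c*b[:,0]-s*b[:,1]+p[0]; q[:,1]=s*b[:,0]+c*b[:,1]+p[1]; return q
S=4
def render(n,boxes,p):
    m=np.zeros((480*S,640*S),np.uint8)
    for b in boxes:
        h=cv2.convexHull(((proj(n,put(b,p))+.5)*S*16).astype(np.int32)); cv2.fillConvexPoly(m,h,255,shift=4)
    return cv2.resize(m,(640,480),interpolation=cv2.INTER_AREA)/255.
def mask(im,kind,win):
    h=cv2.cvtColor(im,cv2.COLOR_RGB2HSV); H,Sa,V=[h[...,k].astype(int) for k in range(3)]
    m={"orange":(H>6)&(H<18)&(Sa>150)&(V>90),"blue":(H>100)&(H<130)&(Sa>130)&(V>60),"red":((H<6)|(H>174))&(Sa>140)&(V>70),
       "yellow":(H>20)&(H<33)&(Sa>130)&(V>60),"white":(V>115)}[kind]
    o=np.zeros(m.shape,np.uint8); x0,x1,y0,y1=win; o[y0:y1,x0:x1]=m[y0:y1,x0:x1]
    o=cv2.morphologyEx(o,cv2.MORPH_OPEN,np.ones((2,2)))
    c,_=cv2.findContours(o,cv2.RETR_EXTERNAL,cv2.CHAIN_APPROX_NONE); c=max(c,key=cv2.contourArea)
    f=np.zeros_like(o); cv2.drawContours(f,[c],-1,1,-1); return f.astype(float)
def fit(n,m,boxes,p0):
    k=np.array([.01,.01,.1]); m=cv2.GaussianBlur(m,(0,0),1)
    f=lambda v:((cv2.GaussianBlur(render(n,boxes,np.array(p0)+v*k),(0,0),1)-m)**2).sum()
    r=min((minimize(f,[0,0,a],method="Nelder-Mead",options=dict(initial_simplex=np.array([[0,0,a],[1,0,a],[0,1,a],[0,0,a+1]]),xatol=.01,fatol=.05)) for a in(-1,1)),key=lambda r:r.fun)
    return np.array(p0)+r.x*k, r.fun, m.sum()
PART=lambda z,t:[box(-.065,.065,-.03,.03,z,z+t)]
FENCE=[box(.085,.097,-.08,.082,.05,.094),box(-.097,.097,.07,.082,.05,.094)]
BAR=[box(-.03,.03,-.007,.007,.057,.087)]
def back(n,uv,z):
    i=camera_info(n); R=cv2.Rodrigues(i["rvec"])[0]; c=-R.T@i["tvec"]
    d=R.T@np.linalg.inv(i["mtx"])@np.array([*uv,1.]); return c+d*(z-c[2])/d[2]
E
python3 - <<'E'
from h import *
im=cv2.imread("pics/top0.png")[:,:,::-1].copy()
np.set_printoptions(precision=4,suppress=True)
for nm,kind,win,bx,uv,z,a in [("cover","orange",(300,370,205,300),PART(0,.014),(334,252),.014,.2),("frame","blue",(380,435,235,320),PART(0,.016),(408,277),.016,.05),
  ("base","white",(170,215,216,296),PART(.05,.014),(194,256),.064,0),("vib","yellow",(150,250,200,315),FENCE,(206,261),.05,0),("bar","red",(470,505,245,295),BAR,(488,268),.08,.15)]:
    p=back("top",uv,z); m=mask(im,kind,win); print(nm,*fit("top",m,bx,[p[0],p[1],a]))
    ys,xs=np.nonzero(m); print("   px",xs.min(),xs.max(),ys.min(),ys.max())
c=cv2.resize(im[195:325,145:525],None,fx=2.1,fy=2.1,interpolation=cv2.INTER_CUBIC)
cv2.imwrite("pics/crop1.png",c[:,:,::-1])
E
```

```text
cover [ 0.5388 -0.0475  0.2723] 11.937800453388762 1784.0000000000005
   px 314 357 220 285
frame [ 0.4841 -0.1983  0.0557] 30.568620111551596 1815.0000000000005
   px 393 426 246 309
base [ 0.5359  0.2348 -0.05  ] 90.94780532877814 1860.0000000000005
   px 178 209 223 288
vib [ 0.4701  0.2296 -0.124 ] 1191.4639936571632 396.0
   px 155 162 236 295
bar [ 0.4938 -0.3429  0.1811] 89.97647915351482 197.0
   px 482 495 255 285
```

View pics/crop1.png

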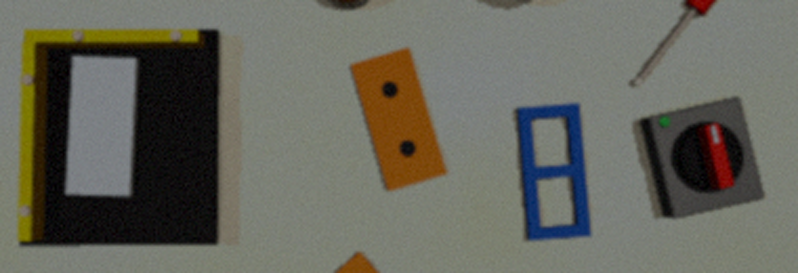

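The crop confirms the large orange plate with two dots at crop (398,120), the blue frame at (553,172), the switch with its red bar at (720,155), and the yellow fences at left and top. The fence fit failed because the inner faces are dark, so I'll refit using the top faces only.

Run:
```python
from h import *
np.set_printoptions(precision=4,suppress=True)
im=cv2.imread("pics/top0.png")[:,:,::-1].copy()
def lab(im,win,f):
    h=cv2.cvtColor(im,cv2.COLOR_RGB2HSV).astype(int); m=f(h[...,0],h[...,1],h[...,2]).astype(np.uint8)
    o=np.zeros_like(m); x0,x1,y0,y1=win; o[y0:y1,x0:x1]=m[y0:y1,x0:x1]; return cv2.morphologyEx(o,cv2.MORPH_CLOSE,np.ones((5,5))).astype(float)
m=lab(im,(150,250,202,315),lambda H,S,V:(H>18)&(H<36)&(S>120)&(V>90)); print(m.sum())
top=[b.copy() for b in FENCE]
for b in top: b[:,2]=.094
print("vib",*fit("top",m,top,[.53,.214,0]))
v=fit("top",m,top,[.53,.214,0])[0]
P=put(np.array([[.085,.07,.094],[.085,-.08,.094],[-.097,.07,.094],[-.103,-.093,.05],[.103,-.093,.05]]),v); print(proj("top",P))
m=lab(im,(470,505,245,295),lambda H,S,V:((H<8)|(H>172))&(S>120)&(V>60)); print(m.sum(),"bar",*fit("top",m,BAR,[.494,-.343,.18]))
cs=np.array([[651,117],[740,97],[762,197],[668,217]])/2.1+[145,195]
q=np.array([back("top",u,.045)[:2] for u in cs]); print("box corners",q,q.mean(0),[np.arctan2(*(q[a]-q[b])[::-1]) for a,b in((0,3),(1,2))])
```

```text
1041.0
vib [ 0.5272  0.2213 -0.0223] 15.526808372701655 1041.0000000000002
[[161.2329 214.6183]
 [238.7869 214.6346]
 [159.1052 309.327 ]
 [247.2844 311.6988]
 [248.3418 208.559 ]]
242.0 bar [ 0.4967 -0.3411  0.2018] 60.42065639447139 242.0
box corners [[ 0.5344 -0.2866]
 [ 0.5517 -0.3723]
 [ 0.4561 -0.3887]
 [ 0.4391 -0.2988]] [ 0.4954 -0.3366] [np.float64(0.12747170058708546), np.float64(0.16982266448972036)]
```

```bash
cat > to.py <<'E'
# usage: to.py x y z yaw  -> shift (mm) and turn (rad) in the present tool axes
import sys, numpy as np
from scipy.spatial.transform import Rotation as R
from workcell import readout
s=readout.read_state(); r0=R.from_euler("xyz",s["tool_rot"])
x,y,z,w=map(float,sys.argv[1:5]); r1=R.from_euler("xyz",[np.pi,0,w])
print(np.round(r0.inv().apply(np.array([x,y,z])-s["tool_pos"])*1e3,1),np.round((r0.inv()*r1).as_rotvec(),4),"t",round(s["clock"],2),"F",np.round(s["ft_force"],1))
E
python3 to.py .484 -.198 .12 3.198
```

```text
[-521.5 -589.6  136.3] [-0.0012 -0.0004 -0.3682] t 0.1 F [-0.7 -1.1 -0.3]
```

```bash
python3 -m handwheel '-521.5 -589.6 100 0 0 -0.368 85; -521.5 -589.6 100 0 0 -0.368 85; -521.5 -589.6 100 0 0 -0.368 85; -521.5 -589.6 100 0 0 -0.368 85; -521.5 -589.6 100 0 0 -0.368 85; -521.5 -589.6 100 0 0 -0.368 85; -521.5 -589.6 100 0 0 -0.368 85; -521.5 -589.6 100 0 0 -0.368 85' && python3 to.py .484 -.198 .12 3.198
```

```text
clock: 1.1
tool_pos: [0.3656, 0.0727, 0.194]
tool_rot: [3.142, 0.001, -3.085]
ft_force: [0.6, 1.2, -0.0]
grip_width: 0.0851
finger_force: 0.0
[-102.9 -276.9   74. ] [ 0.0001  0.0007 -0.0002] t 1.1 F [ 0.6  1.2 -0. ]
```

```bash
python3 -m handwheel '-103 -277 74 0 0 0 85; -103 -277 74 0 0 0 85; -103 -277 74 0 0 0 85; -103 -277 74 0 0 0 85; -103 -277 74 0 0 0 85; -103 -277 74 0 0 0 85; -103 -277 74 0 0 0 85' && python3 to.py .484 -.198 .12 3.198
python3 - <<'E'
from workcell import snapshot
import cv2
cv2.imwrite("pics/w1.png",snapshot("wrist")[:,:,::-1])
E
```

```text
clock: 1.98
tool_pos: [0.4831, -0.1958, 0.1196]
tool_rot: [3.14, -0.001, -3.086]
ft_force: [-0.5, 0.4, -0.3]
grip_width: 0.0848
finger_force: 0.0
[-0.8 -2.3 -0.4] [ 0.0012 -0.0014 -0.0008] t 1.98 F [-0.5  0.4 -0.3]
```

View pics/w1.png

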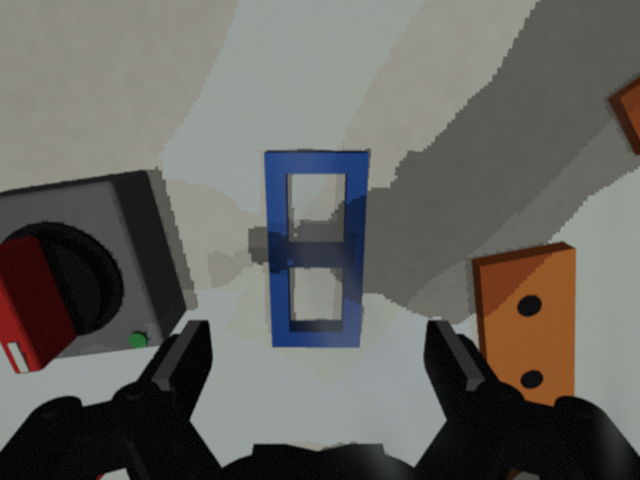

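The wrist picture shows the frame centred between the fingers: frame columns 267–367, fingers at 210 and 425. I'll go down and grip it.

```bash
python3 -m handwheel '-1 -1 50 0 0 0 80; -1 -1 92 0 0 0 80; -1 -1 92 0 0 0 80; -1 -1 92 0 0 0 50; -1 -1 92 0 0 0 50; -1 -1 92 0 0 0 50; -1 -1 92 0 0 0 50' && python3 to.py .536 .235 .14 3.0916
```

```text
clock: 2.9
tool_pos: [0.4857, -0.1971, 0.0306]
tool_rot: [-3.14, 0.003, -3.085]
ft_force: [-1.0, 2.9, 5.8]
grip_width: 0.0578
finger_force: 63.7
[ -75.1  428.4 -109.7] [-0.0012  0.0032  0.1068] t 2.9 F [-1.   2.9  5.8]
```

```bash
python3 -m handwheel '0 0 -60 0 0 0 50; 0 100 -115 0 0 0.03 50; -76 428 -118 0 0 0.107 50; -76 428 -118 0 0 0.107 50; -76 428 -118 0 0 0.107 50; -76 428 -118 0 0 0.107 50; -76 428 -118 0 0 0.107 50; -76 428 -118 0 0 0.107 50' && python3 to.py .537 .235 .0965 3.0916
```

```text
clock: 3.9
tool_pos: [0.5359, 0.2301, 0.1483]
tool_rot: [3.141, 0.003, 3.091]
ft_force: [1.1, -0.2, -0.5]
grip_width: 0.0576
finger_force: 65.2
[-0.7  4.9 51.8] [ 0.001   0.0035 -0.0004] t 3.9 F [ 1.1 -0.2 -0.5]
```

```bash
python3 -m handwheel '0 0 0 0 0 0 50; 0 0 0 0 0 0 50; 0 0 0 0 0 0 50; 0 0 0 0 0 0 50' && python3 to.py .537 .235 .0965 3.0916
python3 - <<'E'
from workcell import snapshot
import cv2
cv2.imwrite("pics/w2.png",snapshot("wrist")[:,:,::-1])
E
```

```text
clock: 4.4
tool_pos: [0.5357, 0.2265, 0.146]
tool_rot: [3.142, 0.0, 3.089]
ft_force: [-0.1, -0.9, -1.2]
grip_width: 0.0577
finger_force: 65.2
[-0.8  8.6 49.5] [ 0.      0.0004 -0.0027] t 4.4 F [-0.1 -0.9 -1.2]
```

View pics/w2.png

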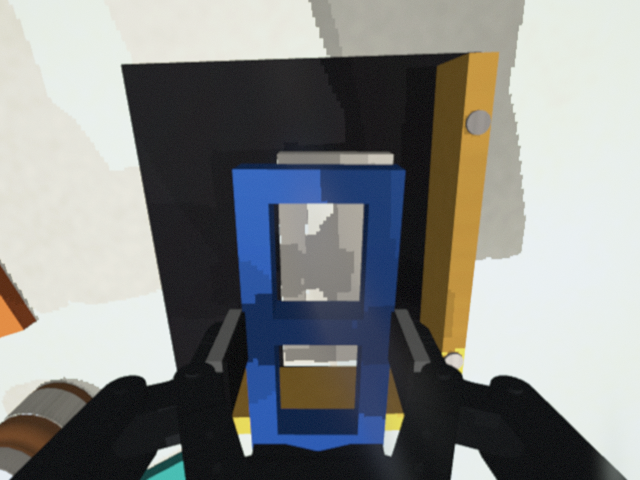

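The frame is held level. Its centre, column 319, is left of the plate's near edge (277–393, centre 335), which matches the remaining 8.6 mm. I'll correct that and lower it.

```bash
python3 -m handwheel '-1 8.6 20 0 0 -0.003 50; -1 8.6 44 0 0 -0.003 50; -1 8.6 49 0 0 -0.003 50; -1 8.6 49.5 0 0 -0.003 50; -1 8.6 49.5 0 0 -0.003 50' && python3 to.py .537 .235 .0946 3.0916
```

```text
clock: 5.08
tool_pos: [0.5376, 0.2361, 0.097]
tool_rot: [3.141, 0.001, 3.093]
ft_force: [0.1, -0.6, -0.1]
grip_width: 0.0576
finger_force: 65.2
[ 0.5 -1.1  2.4] [0.0004 0.0013 0.0018] t 5.08 F [ 0.1 -0.6 -0.1]
```

```bash
python3 -m handwheel '0 -1 1 0 0 0 50; 0 -1 2 0 0 0 50; 0 -1 2 0 0 0 50' && python3 -m handwheel '0 0 0 0 0 0 68; 0 0 0 0 0 0 68; 0 0 0 0 0 0 68' && python3 to.py .5388 -.0475 .15 3.4139
```

```text
clock: 5.45
tool_pos: [0.5372, 0.2352, 0.0947]
tool_rot: [-3.142, 0.001, 3.094]
ft_force: [-1.4, -1.0, 3.9]
grip_width: 0.058
finger_force: 65.8
clock: 5.82
tool_pos: [0.5369, 0.2352, 0.094]
tool_rot: [-3.142, -0.0, 3.094]
ft_force: [-0.4, -0.4, -1.1]
grip_width: 0.0678
finger_force: 0.0
[ -15.3 -282.3  -56. ] [-0.0e+00 -2.0e-04 -3.2e-01] t 5.83 F [-0.4 -0.4 -1.1]
```

```bash
python3 -m handwheel '0 0 -55 0 0 0 68; -8 -60 -65 0 0 -0.1 80; -15.3 -282.3 -56 0 0 -0.32 80; -15.3 -282.3 -56 0 0 -0.32 80; -15.3 -282.3 -56 0 0 -0.32 80; -15.3 -282.3 -56 0 0 -0.32 80; -15.3 -282.3 -56 0 0 -0.32 80; -15.3 -282.3 -56 0 0 -0.32 80'
python3 - <<'E'
from workcell import snapshot
import cv2
cv2.imwrite("pics/w3.png",snapshot("wrist")[:,:,::-1])
cv2.imwrite("pics/top1.png",snapshot("top")[:,:,::-1])
E
python3 to.py .5388 -.0475 .028 3.4139
```

```text
clock: 6.82
tool_pos: [0.5387, -0.0473, 0.15]
tool_rot: [3.141, -0.0, -2.87]
ft_force: [0.8, 1.1, -0.0]
grip_width: 0.08
finger_force: 0.0
[  0.2  -0.9 122.1] [0.0002 0.     0.0011] t 6.92 F [0.3 0.1 0.3]
```

View pics/w3.png

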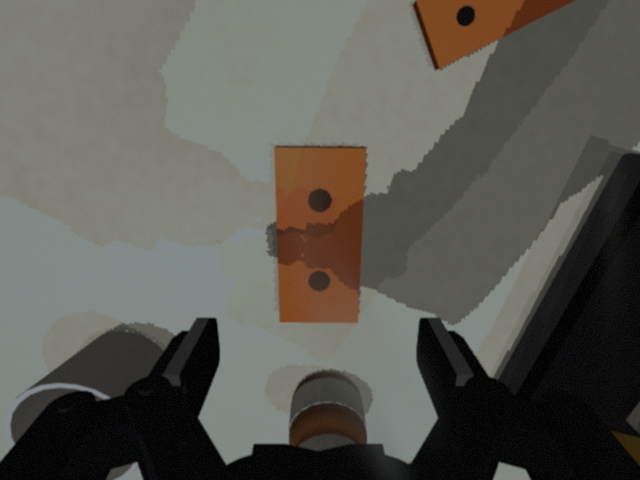

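The cover is centred between the fingers: columns 277–367, fingers at 217 and 420. The jar ahead at (325,410) is clear. I'll grip it.

```bash
python3 -m handwheel '0 -0.5 60 0 0 0 80; 0 -0.5 115 0 0 0 80; 0 -0.5 119.5 0 0 0 80; 0 -0.5 119.5 0 0 0 50; 0 -0.5 119.5 0 0 0 50; 0 -0.5 119.5 0 0 0 50; 0 -0.5 119.5 0 0 0 50' && python3 to.py .537 .235 .165 3.094
python3 - <<'E'
from h import *
np.set_printoptions(precision=4,suppress=True)
im=cv2.imread("pics/top1.png")[:,:,::-1].copy()
m=mask(im,"blue",(165,225,210,300)); print(m.sum(),*fit("top",m,PART(.064,.016),[.536,.235,-.05]))
E
```

```text
clock: 7.8
tool_pos: [0.5401, -0.0477, 0.0333]
tool_rot: [-3.14, 0.004, -2.869]
ft_force: [-1.7, 2.6, 7.5]
grip_width: 0.0559
finger_force: 63.1
[ -73.7  273.  -131.8] [-0.0006  0.0037  0.3204] t 7.8 F [-1.7  2.6  7.5]
2087.0 [ 0.535   0.2352 -0.0511] 20.337185342250073 2087.0000000000005
```

```bash
python3 -m handwheel '0 0 -60 0 0 0 50; -15 50 -110 0 0 0.06 50; -74.5 273 -132 0 0 0.3204 50; -74.5 273 -132 0 0 0.3204 50; -74.5 273 -132 0 0 0.3204 50; -74.5 273 -132 0 0 0.3204 50; -74.5 273 -132 0 0 0.3204 50; -74.5 273 -132 0 0 0.3204 50' && python3 -m handwheel '0 0 0 0 0 0 50; 0 0 0 0 0 0 50'; python3 to.py .5365 .235 .117 3.092
python3 - <<'E'
from workcell import snapshot
import cv2
cv2.imwrite("pics/w4.png",snapshot("wrist")[:,:,::-1])
E
```

```text
clock: 8.8
tool_pos: [0.5373, 0.2352, 0.1639]
tool_rot: [3.141, 0.002, 3.094]
ft_force: [0.3, 0.1, -1.5]
grip_width: 0.0553
finger_force: 63.6
clock: 9.05
tool_pos: [0.5375, 0.2339, 0.1628]
tool_rot: [-3.142, 0.0, 3.092]
ft_force: [0.7, 0.8, -0.6]
grip_width: 0.0558
finger_force: 63.6
[ 1.1  1.1 45.8] [-0.      0.0002 -0.0004] t 9.05 F [ 0.7  0.8 -0.6]
```

View pics/w4.png

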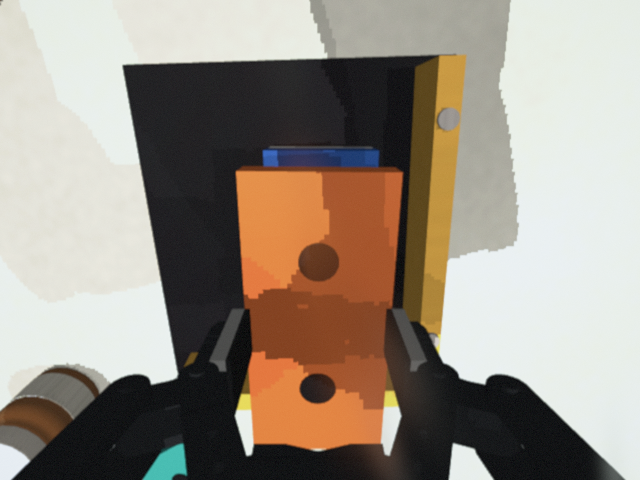

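The cover (near edge 237–402, centre 320) is over the frame (263–379, centre 321), so they line up. I'll lower it gently.

```bash
python3 -m handwheel '1 1 25 0 0 0 50; 1 1 42 0 0 0 50; 1 1 45 0 0 0 50; 1 1 46 0 0 0 50; 1 1 46 0 0 0 50' && python3 -m handwheel '0 0 1 0 0 0 50; 0 0 2 0 0 0 50; 0 0 2 0 0 0 50'
```

```text
clock: 9.72
tool_pos: [0.5367, 0.236, 0.1173]
tool_rot: [3.141, 0.001, 3.093]
ft_force: [-0.2, 0.2, -1.0]
grip_width: 0.0555
finger_force: 63.7
clock: 10.1
tool_pos: [0.5363, 0.2361, 0.1146]
tool_rot: [-3.142, -0.0, 3.093]
ft_force: [0.6, 1.5, -0.8]
grip_width: 0.056
finger_force: 63.7
```

```bash
python3 -m handwheel '0 -0.8 1 0 0 0 50; 0 -0.8 1.5 0 0 0 50; 0 -0.8 1.5 0 0 0 50' && python3 -m handwheel '0 0 0.5 0 0 0 50; 0 0 1 0 0 0 50; 0 0 1 0 0 0 50'
```

```text
clock: 10.48
tool_pos: [0.5363, 0.2352, 0.1134]
tool_rot: [3.142, 0.0, 3.093]
ft_force: [-1.7, -0.9, 4.2]
grip_width: 0.056
finger_force: 65.4
clock: 10.85
tool_pos: [0.5363, 0.2352, 0.1133]
tool_rot: [3.141, 0.001, 3.093]
ft_force: [-4.2, -2.1, 11.5]
grip_width: 0.0554
finger_force: 68.2
```

```bash
python3 -m handwheel '0 0 0 0 0 0 68; 0 0 0 0 0 0 68; 0 0 0 0 0 0 68; 0 0 -30 0 0 0 68; 0 0 -60 0 0 0 68; 60 0 -65 0 0 0 0; 110 0 -65 0 0 0 0; 110 0 -65 0 0 0 0' && python3 to.py .435 .235 .081 3.119
```

```text
clock: 11.85
tool_pos: [0.4233, 0.2406, 0.1775]
tool_rot: [-3.142, -0.001, 3.095]
ft_force: [-0.5, -0.1, -0.5]
grip_width: 0.0134
finger_force: 0.0
[-12.   -5.   96.5] [-0.     -0.0006 -0.0239] t 11.85 F [-0.5 -0.1 -0.5]
```

Run:
```python
from h import *
from workcell import snapshot
np.set_printoptions(precision=4,suppress=True)
im=snapshot("top"); cv2.imwrite("pics/top2.png",im[:,:,::-1])
m=mask(im,"orange",(165,230,205,300)); print(m.sum(),*fit("top",m,PART(.08,.014),[.536,.235,-.05]))
```

```text
2083.0 [ 0.5356  0.235  -0.0558] 34.11764858070763 2083.0000000000005
```

```bash
python3 -m handwheel '-10 -5 40 0 0 -0.024 0; -10 -5 80 0 0 -0.024 0; -10 -5 95 0 0 -0.024 0; -10 -5 95 0 0 -0.024 0; -10 -5 95 0 0 -0.024 0' && python3 to.py .435 .235 .081 3.119 && python3 -m handwheel '-3 0 0 0 0 0 0; -6 0 0 0 0 0 0; -9 0 0 0 0 0 0; -12 0 0 0 0 0 0; -15 0 0 0 0 0 0; -18 0 0 0 0 0 0; -20 0 0 0 0 0 0; -20 0 0 0 0 0 0'
```

```text
clock: 12.52
tool_pos: [0.4371, 0.2352, 0.0826]
tool_rot: [3.141, 0.001, 3.117]
ft_force: [-0.7, -0.7, 0.4]
grip_width: 0.0001
finger_force: 0.0
[ 2.1 -0.2  1.6] [ 0.0003  0.0008 -0.0019] t 12.53 F [-0.7 -0.7  0.4]
clock: 13.52
tool_pos: [0.4563, 0.2346, 0.082]
tool_rot: [-3.142, -0.0, 3.117]
ft_force: [1.0, 0.8, -0.3]
grip_width: -0.0002
finger_force: 0.0
```

```bash
python3 -m handwheel '-2 0 0 0 0 0 0; -4 0 0 0 0 0 0; -6 0 0 0 0 0 0; -8 0 0 0 0 0 0; -8 0 0 0 0 0 0'; python3 -m handwheel '-1.5 0 0 0 0 0 0; -3 0 0 0 0 0 0; -4 0 0 0 0 0 0; -4 0 0 0 0 0 0'
```

```text
clock: 14.15
tool_pos: [0.4643, 0.2344, 0.0821]
tool_rot: [-3.142, 0.0, 3.117]
ft_force: [-0.8, -0.1, 1.4]
grip_width: 0.0001
finger_force: 0.7
clock: 14.65
tool_pos: [0.4684, 0.2343, 0.0821]
tool_rot: [3.142, 0.0, 3.117]
ft_force: [-1.0, -0.9, 0.6]
grip_width: 0.0001
finger_force: 0.6
```

```bash
python3 -m handwheel '-1.5 0 0 0 0 0 0; -3 0 0 0 0 0 0; -3 0 0 0 0 0 0'; python3 -m handwheel '-1.5 0 0 0 0 0 0; -3 0 0 0 0 0 0; -3 0 0 0 0 0 0'; python3 -m handwheel '-1 0 0 0 0 0 0; -2 0 0 0 0 0 0; -2 0 0 0 0 0 0'
python3 - <<'E'
from h import *
from workcell import snapshot
np.set_printoptions(precision=4,suppress=True)
im=snapshot("top"); cv2.imwrite("pics/top3.png",im[:,:,::-1])
m=mask(im,"orange",(165,230,205,300)); print(m.sum(),*fit("top",m,PART(.08,.014),[.54,.235,-.05]))
E
```

```text
clock: 15.02
tool_pos: [0.4702, 0.2342, 0.082]
tool_rot: [-3.141, -0.002, 3.118]
ft_force: [-6.8, 0.1, 3.4]
grip_width: -0.0002
finger_force: 3.4
clock: 15.4
tool_pos: [0.4704, 0.2341, 0.0819]
tool_rot: [-3.141, -0.007, 3.118]
ft_force: [-20.0, -0.2, 13.4]
grip_width: 0.0001
finger_force: 10.2
clock: 15.78
tool_pos: [0.4704, 0.2341, 0.0818]
tool_rot: [-3.141, -0.01, 3.119]
ft_force: [-29.7, 0.4, 21.4]
grip_width: 0.0
finger_force: 14.8
1615.0 [ 0.5485  0.2345 -0.0127] 434.143467973425 1615.0000000000005
```

```bash
python3 -m handwheel '8 0 0 0 0 0 0; 20 0 0 0 0 0 0; 20 0 -40 0 0 0 0; 20 0 -80 0 0 0 0; -40 -40 -80 0 0 -0.35 0; -85 -65 -80 0 0 -0.55 0; -85 -65 -80 0 0 -0.7 0; -85 -65 -80 0 0 -0.85 0' && python3 to.py .548 .172 .081 4.69
```

```text
clock: 16.82
tool_pos: [0.5602, 0.1663, 0.1616]
tool_rot: [-3.141, -0.0, -2.414]
ft_force: [-0.5, 0.1, -0.4]
grip_width: -0.0002
finger_force: 0.0
[ 5.3 12.4 80.6] [-1.000e-04 -1.000e-04 -8.212e-01] t 16.82 F [-0.5  0.1 -0.4]
```

```bash
python3 -m handwheel '5.3 12.4 0 0 0 -0.18 0; 5.3 12.4 0 0 0 -0.36 0; 5.3 12.4 20 0 0 -0.54 0; 5.3 12.4 40 0 0 -0.72 0; 5.3 12.4 60 0 0 -0.821 0; 5.3 12.4 79 0 0 -0.821 0; 5.3 12.4 79 0 0 -0.821 0; 5.3 12.4 79 0 0 -0.821 0' && python3 to.py .548 .172 .081 4.69
python3 - <<'E'
from h import *
from workcell import snapshot
np.set_printoptions(precision=4,suppress=True)
im=snapshot("top"); cv2.imwrite("pics/top4.png",im[:,:,::-1])
m=mask(im,"orange",(165,230,205,300)); print(m.sum(),*fit("top",m,PART(.08,.014),[.54,.235,-.05]))
E
```

```text
clock: 17.82
tool_pos: [0.5477, 0.1729, 0.0838]
tool_rot: [-3.141, 0.0, -1.598]
ft_force: [-0.3, 0.2, 0.0]
grip_width: -0.0
finger_force: 0.0
[ 0.9 -0.3  2.8] [-0.0009  0.0001 -0.0049] t 17.82 F [-0.3  0.2  0. ]Traceback (most recent call last):
  File "<stdin>", line 5, in <module>
  File "h.py", line 21, in mask
    c,_=cv2.findContours(o,cv2.RETR_EXTERNAL,cv2.CHAIN_APPROX_NONE); c=max(c,key=cv2.contourArea)
                                                                       ~~~^^^^^^^^^^^^^^^^^^^^^^^
ValueError: max() iterable argument is empty
```

```bash
python3 -m handwheel '-4 0 1 0 0 -0.005 0; -8 0 1 0 0 -0.005 0; -12 0 1 0 0 -0.005 0; -16 0 1 0 0 -0.005 0; -20 0 1 0 0 -0.005 0; -23 0 1 0 0 -0.005 0; -26 0 1 0 0 -0.005 0; -29 0 1 0 0 -0.005 0' && python3 -m handwheel '-2 0 0 0 0 0 0; -4 0 0 0 0 0 0; -6 0 0 0 0 0 0; -8 0 0 0 0 0 0; -10 0 0 0 0 0 0; -11 0 0 0 0 0 0; -11 0 0 0 0 0 0'
```

```text
clock: 18.88
tool_pos: [0.5482, 0.2019, 0.082]
tool_rot: [3.142, -0.0, -1.593]
ft_force: [-0.4, -1.8, -0.4]
grip_width: -0.0002
finger_force: 0.9
clock: 19.75
tool_pos: [0.5484, 0.213, 0.0821]
tool_rot: [-3.142, 0.0, -1.593]
ft_force: [0.5, -1.3, -0.6]
grip_width: 0.0
finger_force: 0.3
```

```bash
python3 -m handwheel '-1 0 0 0 0 0 0; -2 0 0 0 0 0 0; -3 0 0 0 0 0 0; -4 0 0 0 0 0 0; -4 0 0 0 0 0 0'; python3 -m handwheel '-1 0 0 0 0 0 0; -2 0 0 0 0 0 0; -2 0 0 0 0 0 0'; python3 -m handwheel '-1 0 0 0 0 0 0; -2 0 0 0 0 0 0; -2 0 0 0 0 0 0'
```

```text
clock: 20.38
tool_pos: [0.5485, 0.217, 0.0821]
tool_rot: [-3.142, 0.0, -1.593]
ft_force: [-0.8, -1.3, -1.0]
grip_width: -0.0001
finger_force: 0.4
clock: 20.75
tool_pos: [0.5485, 0.219, 0.0821]
tool_rot: [3.142, 0.0, -1.593]
ft_force: [-0.2, -1.4, -0.7]
grip_width: -0.0002
finger_force: 0.6
clock: 21.12
tool_pos: [0.5484, 0.2197, 0.0821]
tool_rot: [3.141, -0.003, -1.594]
ft_force: [-1.0, -8.7, 2.8]
grip_width: -0.0001
finger_force: 4.5
```

```bash
python3 -m handwheel '-1 0 0 0 0 0 0; -2 0 0 0 0 0 0; -2 0 0 0 0 0 0' ; python3 -m handwheel '8 0 0 0 0 0 0; 25 0 0 0 0 0 0; 25 0 -50 0 0 0 0; 25 40 -85 0 0 0.15 0; 25 100 -85 0 0 0.3 0; 25 160 -85 0 0 0.48 0; 25 160 -85 0 0 0.65 0' && python3 to.py .452 .262 .082 3.119
```

```text
clock: 21.5
tool_pos: [0.5484, 0.2197, 0.0821]
tool_rot: [3.141, -0.006, -1.595]
ft_force: [-1.4, -19.3, 4.0]
grip_width: -0.0
finger_force: 10.0
clock: 22.38
tool_pos: [0.3841, 0.201, 0.1674]
tool_rot: [3.141, -0.0, -2.247]
ft_force: [1.6, -1.1, 0.9]
grip_width: -0.0001
finger_force: 0.0
[-90.1 -14.8  85.4] [ 8.000e-04 -5.000e-04  9.172e-01] t 22.38 F [ 1.6 -1.1  0.9]
```

Run:
```python
from h import *
from workcell import snapshot
np.set_printoptions(precision=4,suppress=True)
im=snapshot("top"); sc=snapshot("scene")
cv2.imwrite("pics/top5.png",im[:,:,::-1]);cv2.imwrite("pics/scene5.png",sc[:,:,::-1])
m=mask(im,"orange",(160,230,205,300)); print(m.sum(),*fit("top",m,PART(.08,.014),[.548,.261,-.022]))
a=cv2.resize(im[200:320,145:255],None,fx=3.5,fy=3.5,interpolation=cv2.INTER_CUBIC)
b=cv2.resize(sc[270:440,340:560],(int(220*420/170),420),interpolation=cv2.INTER_CUBIC)
c=np.hstack([cv2.resize(a,(350,420)),b])[:, :800]; cv2.imwrite("pics/crop5.png",c[:,:,::-1]); print(c.shape)
```

```text
2033.0 [ 0.545   0.2601 -0.0048] 61.54333337080166 2033.0000000000005
(420, 800, 3)
```

View pics/crop5.png

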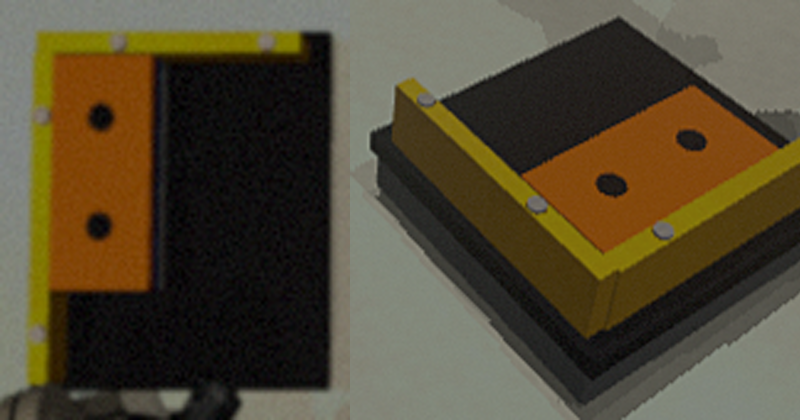

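The cover (crop left view 50–153 × 55–291) sits against both fences with blue and white flush below it. I'll give one more push toward the far fence in case the y push shifted it, staying about 7 mm off-centre to keep the knuckles clear of the left fence.

```bash
python3 to.py .450 .254 .083 3.119; python3 -m handwheel '-20 0 0 0 0 0.18 0; -40 0 0 0 0 0.36 0; -60 0 0 0 0 0.54 0; -82 -18 0 0 0 0.72 0; -82 -18 0 0 0 0.917 0; -82 -18 0 0 0 0.917 0; -82 -18 0 0 0 0.917 0' && python3 to.py .450 .254 .083 3.119
```

```text
[-80.  -15.8  84.8] [1.000e-04 1.800e-03 9.199e-01] t 22.48 F [-0.1  0.5 -0. ]
clock: 23.35
tool_pos: [0.4534, 0.2541, 0.1669]
tool_rot: [3.142, -0.0, 3.129]
ft_force: [0.8, 0.4, 0.2]
grip_width: -0.0
finger_force: 0.0
[ 3.4 -0.2 83.9] [ 0.     -0.0002  0.0096] t 23.35 F [0.8 0.4 0.2]
```

```bash
python3 -m handwheel '3 0 40 0 0 0.01 0; 3 0 75 0 0 0.01 0; 3 0 84 0 0 0.01 0; 3 0 84 0 0 0.01 0; -4 0 84 0 0 0.01 0; -9 0 84 0 0 0.01 0; -13 0 84 0 0 0.01 0; -13 0 84 0 0 0.01 0'; python3 -m handwheel '-1 0 0 0 0 0 0; -2 0 0 0 0 0 0; -3 0 0 0 0 0 0; -4 0 0 0 0 0 0; -4 0 0 0 0 0 0'
```

```text
clock: 24.35
tool_pos: [0.4666, 0.2541, 0.0832]
tool_rot: [3.142, 0.0, 3.113]
ft_force: [-0.5, 0.5, -0.0]
grip_width: 0.0
finger_force: 0.0
clock: 24.98
tool_pos: [0.4701, 0.254, 0.083]
tool_rot: [3.142, -0.0, 3.113]
ft_force: [-1.4, 1.3, 0.4]
grip_width: 0.0005
finger_force: 0.4
```

```bash
python3 -m handwheel '-1 0 0 0 0 0 0; -2 0 0 0 0 0 0; -2 0 0 0 0 0 0'; python3 -m handwheel '-1 0 0 0 0 0 0; -2 0 0 0 0 0 0; -2 0 0 0 0 0 0'
```

```text
clock: 25.35
tool_pos: [0.4711, 0.254, 0.083]
tool_rot: [-3.142, -0.002, 3.114]
ft_force: [-7.2, 0.2, 4.6]
grip_width: -0.0001
finger_force: 3.4
clock: 25.72
tool_pos: [0.4712, 0.2539, 0.083]
tool_rot: [-3.142, -0.006, 3.114]
ft_force: [-15.5, 0.8, 10.7]
grip_width: -0.0001
finger_force: 8.1
```

```bash
python3 -m handwheel '8 0 0 0 0 0 0; 25 0 0 0 0 0 0; 35 -10 -40 0 0 0 0; 55 -60 -85 0 0 0 0; 55 -100 -85 0 0 0 0; 55 -100 -85 0 0 0 0; 55 -100 -85 0 0 0 0'
python3 - <<'E'
from h import *
from workcell import snapshot,readout
from scipy.spatial.transform import Rotation as R
import pickle
s=readout.read_state(); im=snapshot("wrist"); t=snapshot("top")
pickle.dump((s["tool_pos"],s["tool_rot"]),open("w6.pkl","wb"))
cv2.imwrite("pics/w6full.png",im[:,:,::-1]); cv2.imwrite("pics/top6.png",t[:,:,::-1])
M=camera_info("wrist"); T=np.eye(4);T[:3,:3]=R.from_euler("xyz",s["tool_rot"]).as_matrix();T[:3,3]=s["tool_pos"]
C=np.linalg.inv(T@M["mount"])
v=np.array([.5272,.2213,-.0223]); P=put(np.array([[-.045,.01,z] for z in(.05,.064,.08,.094)]+[[.085,.01,.094],[-.045,.07,.094],[.085,.07,.094]]),v)
q=(C[:3,:3]@P.T+C[:3,3:]).T@M["mtx"].T; q=q[:,:2]/q[:,2:]; print(q.round(1))
x0,y0=np.maximum(q.min(0)-40,0).astype(int); x1,y1=(q.max(0)+40).astype(int); c=im[y0:y1,x0:x1]; print(x0,y0,c.shape)
f=min(800/c.shape[1],600/c.shape[0]); cv2.imwrite("pics/w6.png",cv2.resize(c,None,fx=f,fy=f,interpolation=cv2.INTER_CUBIC)[:600,:800,::-1]); print(f)
E
```

```text
clock: 26.6
tool_pos: [0.4162, 0.1556, 0.1681]
tool_rot: [3.141, 0.0, 3.112]
ft_force: [-0.2, 0.6, 0.0]
grip_width: -0.0003
finger_force: 0.0
[[427.7 333.7]
 [433.3 345. ]
 [440.5 359.3]
 [447.5 373.4]
 [428.4 523. ]
 [545.9 372.9]
 [511.4 522.6]]
387 293 (187, 198, 3)
3.2085561497326203
```

View pics/w6.png

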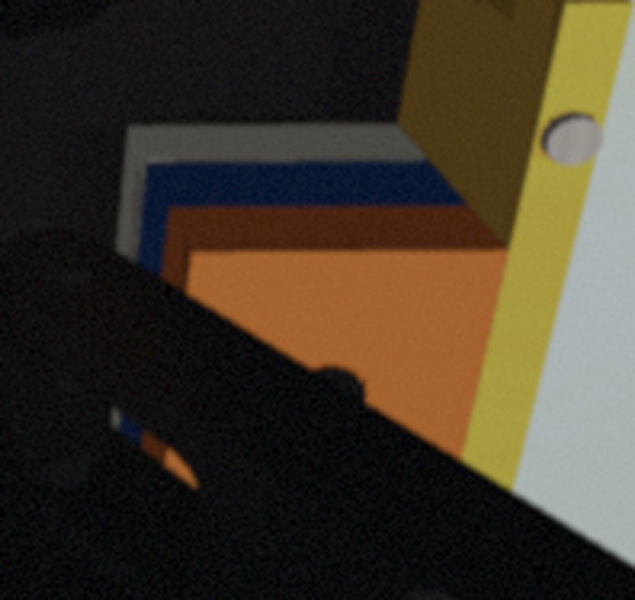

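The wrist crop shows the white/blue/orange corner at (127,124), (147,163), (169,207) and (190,249). That agrees with the predicted home corners to about 1–2 mm with a uniform offset, so the layers are flush. I'll do a final yaw check from the top view and plan the switch move.

```bash
python3 - <<'E'
from h import *
np.set_printoptions(precision=4,suppress=True)
im=cv2.imread("pics/top6.png")[:,:,::-1].copy()
h=cv2.cvtColor(im,cv2.COLOR_RGB2HSV).astype(int)
sub=(h[...,0]>6)&(h[...,0]<18)&(h[...,1]>150)&(h[...,2]>100)
# edges of the orange region, line fits in world at z=.094
def edge(pts):
    q=np.array([back("top",u,.094)[:2] for u in pts]); return q
R=[];L=[]
for r in range(222,275):
    c=np.nonzero(sub[r,155:230])[0]
    if len(c)>20: L.append((155+c[0]-.5,r)); R.append((155+c[-1]+.5,r))
T=[];B=[]
for c in range(165,184):
    r=np.nonzero(sub[205:300,c])[0]
    if len(r)>30: T.append((c,205+r[0]-.5)); B.append((c,205+r[-1]+.5))
for n,e,ax in(("L",L,0),("R",R,0),("T",T,1),("B",B,1)):
    q=edge(e); a=np.polyfit(q[:,ax],q[:,1-ax],1); print(n,len(e),q.mean(0),"slope",a[0] if ax==0 else -a[0])
E
python3 to.py .495 -.339 .2 3.32
```

```text
L 53 [0.5491 0.2894] slope -0.01241342154046104
R 53 [0.5478 0.2313] slope -0.010931620350452016
T 19 [0.6118 0.2647] slope 0.020302597214634496
B 19 [0.4841 0.265 ] slope -0.021717012815301646
[ -92.4 -492.8  -32.3] [ 1.00e-04 -4.00e-04 -2.06e-01] t 26.7 F [ 0.1  0.5 -0.8]
```

```bash
python3 -m handwheel '-92 -493 -32 0 0 -0.206 45; -92 -493 -32 0 0 -0.206 45; -92 -493 -32 0 0 -0.206 45; -92 -493 -32 0 0 -0.206 45; -92 -493 -32 0 0 -0.206 45; -92 -493 -32 0 0 -0.206 45; -92 -493 -32 0 0 -0.206 45; -92 -493 -32 0 0 -0.206 45' >/dev/null; python3 -m handwheel '0 0 0 0 0 0 45; 0 0 0 0 0 0 45' && python3 to.py .495 -.339 .17 3.32
```

```text
clock: 27.95
tool_pos: [0.4926, -0.3262, 0.1982]
tool_rot: [3.14, -0.001, -2.964]
ft_force: [0.2, 0.4, -0.4]
grip_width: 0.045
finger_force: 0.0
[ -0.1 -13.1  28.2] [ 0.0017 -0.0011 -0.0003] t 27.95 F [ 0.2  0.4 -0.4]
```

```bash
python3 -m handwheel '0 -13 0 0 0 0 45; 0 -13 0 0 0 0 45; 0 -13 0 0 0 0 45'
python3 - <<'E'
from h import *
from workcell import snapshot,readout
from scipy.spatial.transform import Rotation as R
np.set_printoptions(precision=4,suppress=True)
s=readout.read_state(); im=snapshot("wrist"); t=snapshot("top"); cv2.imwrite("pics/w7.png",im[:,:,::-1])
M=camera_info("wrist"); T=np.eye(4);T[:3,:3]=R.from_euler("xyz",s["tool_rot"]).as_matrix();T[:3,3]=s["tool_pos"]
C=np.linalg.inv(T@M["mount"])
def wpx(P): q=(C[:3,:3]@P.T+C[:3,3:]).T@M["mtx"].T; return q[:,:2]/q[:,2:]
h=cv2.cvtColor(im,cv2.COLOR_RGB2HSV).astype(int)
m=(((h[...,0]<6)|(h[...,0]>172))&(h[...,1]>130)&(h[...,2]>50)).astype(np.uint8)
m=cv2.morphologyEx(m,cv2.MORPH_CLOSE,np.ones((25,25)))
n,l,st,ce=cv2.connectedComponentsWithStats(m)
k=1+np.argmax(st[1:,4]); print(st[1:],ce[k]); g=cv2.GaussianBlur((l==k).astype(float),(0,0),1)
def ren(p):
    o=np.zeros((480*4,640*4),np.uint8); cv2.fillConvexPoly(o,cv2.convexHull(((wpx(put(BAR[0],p))+.5)*64).astype(np.int32)),255,shift=4)
    return cv2.GaussianBlur(cv2.resize(o,(640,480),interpolation=cv2.INTER_AREA)/255.,(0,0),1)
p0=np.array([.496,-.34,.18]); kk=np.array([.01,.01,.1])
r=minimize(lambda v:((ren(p0+v*kk)-g)**2).sum(),[0,0,0],method="Nelder-Mead",options=dict(initial_simplex=[[0,0,0],[1,0,0],[0,1,0],[0,0,1]]))
print(p0+r.x*kk,r.fun,g.sum())
E
python3 to.py .495 -.339 .17 3.32
```

```text
clock: 28.32
tool_pos: [0.4948, -0.3393, 0.1994]
tool_rot: [-3.142, 0.0, -2.963]
ft_force: [-0.1, 0.3, 1.1]
grip_width: 0.0453
finger_force: 0.0
[[ 308  200   23   91 1548]
 [ 253  360   42   47  897]] [320.2642 243.8165]
[ 0.4959 -0.338   0.2028] 368.34024569027554 1548.0000000000005
[-0.3  0.3 29.4] [-0.0001  0.0001 -0.0003] t 28.43 F [ 0.1  0.7 -0. ]
```

View pics/w7.png

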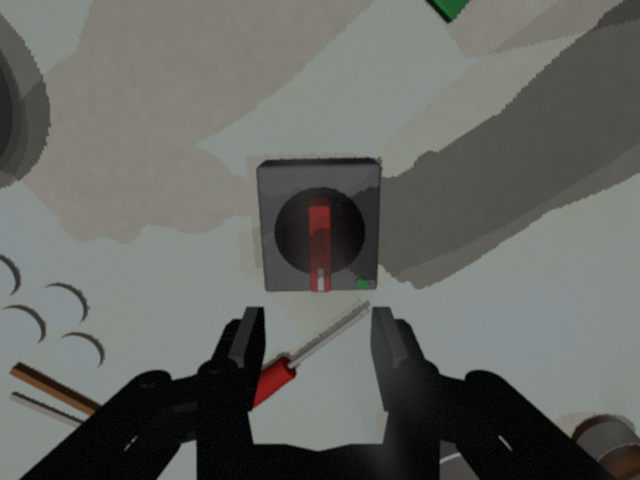

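The bar (columns 308–331) is aligned with the tool and centred between the fingers (264 and 372). The screwdriver is lower and clear. I'll descend and grip.

```bash
python3 -m handwheel '-1 1 50 0 0 0 45; -1 1 100 0 0 0 45; -1 1 113 0 0 0 45; -1 1 113 0 0 0 45; -1 1 113 0 0 0 5; -1 1 113 0 0 0 5; -1 1 113 0 0 0 5; -1 1 113 0 0 0 5'
```

```text
clock: 29.42
tool_pos: [0.4961, -0.3379, 0.0884]
tool_rot: [-3.141, 0.002, -2.963]
ft_force: [-1.0, 6.2, 8.4]
grip_width: 0.0129
finger_force: 59.6
```

```bash
python3 -m handwheel '0 0 -1 0 0 0.18 5; 0 0 -1 0 0 0.36 5; 0 0 -1 0 0 0.54 5; 0 0 -1 0 0 0.72 5; 0 0 -1 0 0 0.9 5; 0 0 -1 0 0 1.04 5; 0 0 -1 0 0 1.1 5; 0 0 -1 0 0 1.1 5' && python3 -c "
from workcell import readout;print(readout.read_state()['torque'])"
```

```text
clock: 30.42
tool_pos: [0.4953, -0.3398, 0.0885]
tool_rot: [-3.14, 0.002, 2.219]
ft_force: [-3.6, -5.7, -1.8]
grip_width: 0.0126
finger_force: 59.8
[-1.00631448  0.78370432  0.69201873]
```

```bash
python3 -m handwheel '0 0 0 0 0 0.04 5; 0 0 0 0 0 0.08 5; 0 0 0 0 0 0.08 5'
python3 - <<'E'
from workcell import readout
print(readout.read_state()['torque'])
E
```

```text
clock: 30.8
tool_pos: [0.4953, -0.3398, 0.0886]
tool_rot: [-3.14, 0.003, 2.141]
ft_force: [-4.4, -4.9, 0.1]
grip_width: 0.0125
finger_force: 80.1
[-0.99445537  1.00689038  2.0326524 ]
```

Torque jumped to 2 N m against 0.17 N m from the spring, so the switch is on its stop. I'll turn back, release and lift.

```bash
python3 -m handwheel '0 0 0 0 0 -0.18 5; 0 0 0 0 0 -0.36 5; 0 0 0 0 0 -0.54 5; 0 0 0 0 0 -0.72 5; 0 0 0 0 0 -0.9 5; 0 0 0 0 0 -1.08 5; 0 0 0 0 0 -1.16 5; 0 0 0 0 0 -1.16 5' && python3 -m handwheel '0 0 0 0 0 0 45; 0 0 0 0 0 0 45; 0 0 0 0 0 0 45; 0 0 -50 0 0 0 45; 0 0 -110 0 0 0 45; 0 0 -110 0 0 0 45; 0 0 -110 0 0 0 45; 0 0 -110 0 0 0 45'
python3 - <<'E'
from h import *
from workcell import snapshot,readout
np.set_printoptions(precision=4,suppress=True)
im=snapshot("wrist"); a=snapshot("top"); b=cv2.imread("pics/top6.png")[:,:,::-1]
h=cv2.cvtColor(im,cv2.COLOR_RGB2HSV).astype(int)
m=(((h[...,0]<6)|(h[...,0]>172))&(h[...,1]>130)&(h[...,2]>50)).astype(np.uint8); m=cv2.morphologyEx(m,cv2.MORPH_CLOSE,np.ones((25,25)))
print(cv2.connectedComponentsWithStats(m)[2][1:],readout.read_state()["tool_rot"])
d=np.abs(a.astype(int)-b).max(2)[200:315,150:255]; print("pile change px",(d>60).sum())
E
```

```text
clock: 31.8
tool_pos: [0.4961, -0.338, 0.0884]
tool_rot: [3.141, 0.002, -2.982]
ft_force: [1.5, 5.2, 0.2]
grip_width: 0.0126
finger_force: 59.6
clock: 32.8
tool_pos: [0.495, -0.3383, 0.1959]
tool_rot: [3.14, -0.002, -2.984]
ft_force: [0.2, -0.9, 0.4]
grip_width: 0.045
finger_force: 0.0
[[ 306  202   23   91 1112]
 [ 248  363   49   53 1052]] [ 3.1398 -0.0014 -2.984 ]
pile change px 945
```

Run:
```python
from h import *
from workcell import snapshot
np.set_printoptions(precision=4,suppress=True)
im=snapshot("top"); cv2.imwrite("pics/top8.png",im[:,:,::-1])
m=mask(im,"orange",(155,230,205,300)); ys,xs=np.nonzero(m)
flat=PART(.094,0)+[box(-.065,.065,-.03,.03,.08,.094)]
print(m.sum(),xs.min(),xs.max(),ys.min(),ys.max(),*fit("top",m,flat,[.548,.261,-.022]),fit("top",m,flat,[.548,.261,0])[0])
```

```text
2017.0 162 193 216 282 [ 0.5461  0.2597 -0.0131] 67.86058571595825 2017.0000000000005 [ 0.5465  0.2597 -0.0231]
```

```bash
python3 -c "
from workcell import ctrl; print(ctrl.sign_off())"
```

```text
the job is handed in; nothing more can be done
None
```

I stacked the mould and pushed it against both fences, twisted the start switch to its stop and turned it back to rest, then handed in the job at about 33 s. The sign-off gave no verdict, but the camera checks put the cover within about 2 mm of home and the layers flush.

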